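# Decant a drawer of hex nuts through a funnel into a jar

### The job

One of the three small drawers in the steel cabinet holds loose hex nuts. Pull that drawer right out onto the bench and let go of it, then pick it up again with a grip fit for pouring and tip all the nuts over its sloping front, through the wide funnel, into the jar. Leave the jar standing in its place, stand the empty drawer upright on the bench, and leave the other drawers, the chuck key and the oil bottle alone.

Things in the scene. Friction and masses are not known exactly. Their poses are not given: they have to be found in the camera images.
- cabinet: Low steel cabinet fixed to the bench, 146 deep (x), 242 wide (y), 53 high. Origin: centre of underside. Its open front face, at x = -73, looks along its -x. Three bays at y = -78, 0, 78, each 70 wide and 45 high under the top. It has no bottom: the drawers stand on the bench. The drawers slide freely along its x, no latch, 2 mm clear each side.
- drawer_nuts: The drawer with the hex nuts, in any of the three bays, ajar 57 to 69 mm like the others, its front nuts in view. Black open tray, 66 wide (y), 40 high (z), walls 3; x runs to its back (upright, x = 67.5). Front slopes out from x = -30.5 at the bottom to the lip at x = -67.5; open top 135 long. Origin: underside, mid width, mid way from lip to back. 0.07-0.12 kg empty.
- drawer_pull (a point): Grip point of the nut drawer's pull, 84 mm ahead of the drawer's origin (drawer x = -84) and 23 above its underside; axes as the drawer. The pull is an upright fin on the middle of the front, 9 thick in y, reaching from the front to x = -95.5 (28 mm beyond the lip), z = 12 to 34; pinch it across y from above.
- drawer_lip (a point): Middle of the top edge of the nut drawer's sloping front (drawer x = -67.5, z = 40); axes as the drawer. The nuts pour over it: with friction 0.5 to 0.7 they leave the sloping front when the drawer is tipped 70 to 85 degrees front down; 100 to 110 degrees empties it. The pull reaches up to 40 mm below the lip when tipped.
- drawer_bolts: Bystander: a drawer of the same make holding hex-headed bolts about 46 long, lying lengthwise. Frame as the nut drawer's.
- drawer_pins: Bystander: a drawer of the same make holding straight steel dowel pins, 8 by 75, lying lengthwise. Frame as the nut drawer's.
- jar: Funnel jar, loose, upright, 0.4 to 0.65 kg: a glass jar (74 outside diameter, straight to 80 high, then a shoulder) with a wide sheet-metal funnel screwed on its neck, one piece with it. Origin: centre of its underside, z up. The spout has a 40 mm bore from z = 80 up to 114, then a cone at 51 degrees from level opens to the rim, 139 wide, at z = 173.
- funnel_rim (a point): Centre of the funnel's rim, on the jar's axis, 173 mm above the jar's underside; axes as the jar.
- chuck_key: Bystander: steel T-handled drill chuck key lying on the bench, 95 by 84, 18 high. Origin: under its middle.
- oil_bottle: Bystander: grey oil bottle, 54 diameter, 130 high, upright. Origin: centre of its underside.
- nut0: One of seven loose steel hex nuts, 16 mm across flats, 8 thick, 12 g each, lying in the nut drawer. Origin: centre of one flat face.
- nut1: Another of the seven hex nuts, the same as nut0.
- nut2: Another of the seven hex nuts, the same as nut0.
- nut3: Another of the seven hex nuts, the same as nut0.
- nut4: Another of the seven hex nuts, the same as nut0.
- nut5: Another of the seven hex nuts, the same as nut0.
- nut6: Another of the seven hex nuts, the same as nut0.
Mind the look-alikes: they are no part of the job. What is shaped like the drawer_pins but blue is not meant. Leave any green look-alike of the drawer_nuts alone.

How it is judged:
By the outcome, as a careful person would: the job done as asked, in the order asked, and still so for the second after the job is handed in, with the robot touching nothing.
It also fails if it takes over 72 s, if anything falls off the work surface, if the arm or the gripper's body presses on something with over 40 N, if the wrist force passes 120 N, or if a joint passes its speed limit or range.

### The arm

A 6-joint arm with a two-finger parallel gripper is mounted at the origin on the work surface. World frame = base frame: x ahead of the robot, y to its left, z up, the work surface at z = 0. Lengths are in m, angles in degrees, forces in N, time in s.
With the tool pointing down it reaches from about 0.35 to 0.925 m from the base axis. Payload 6.4 kg.
Tool frame: the origin (TCP) lies between the finger pads; the fingertips stand arm.tips_ahead ahead of it and the grasp point (between the pads) lies 11 mm behind it (arm.tips_ahead is the distance from the TCP to the fingertips, in m); z points along the fingers, y is the line along which they close (so a half turn about z gives the same grasp; the last joint's range is limited). The gripper opens to 94 mm and grips with 3 to 60 N. Pads are 16 mm wide; open, the fingers measure 119 mm over their backs; the gripper's body (75 mm by 177 mm) begins 78 mm behind the grasp point.
Start: joints at [-73.574, 14.043, 89.255, -0, 76.702, -9.975], TCP at [0.289, -0.582, 0.213] pointing down, gripper open.
Joint ranges: [-179.41, 179.41], [-58.25, 129.5], [7.25, 145.43], [-54.29, 234.29], [11.92, 165.04], [-157.13, 157.13]. Speed limits (degrees/s): [147.25, 147.25, 180, 180, 180, 180].

### API

Orientations are given as [roll, pitch, yaw] about the fixed x, y, z axes, in that order (R = Rz(yaw) Ry(pitch) Rx(roll)).
In Python, from cell import arm, grab_frame, camera_info, order gives the robot as it stands. The module is installed in compiled form; this text tells all that it offers.
- The arm moves only by the tool servo_tool, never from a script. Its argument "deltas" is a list that holds one entry, the list of rows, each a list of 7 numbers: the opening, from 0 (shut) to 1 (fully open), then the shift along the tool's x, y, z in m, then the turn, a rotation vector about the tool's x, y, z in degrees. A call has 1 to 5 rows; each row shifts and turns the commanded pose from where the row before left it, along the tool's axes as they then stand; what a row does not reach is not made up. A row lasts 1/12 s, in which the tool goes at most 41.7 mm and 7.16 degrees, less where a joint would pass 70% of its speed; a pose out of reach is approached as far as the arm can. A call is refused whole if a number of a shift passes 0.0417 or a number of a turn 7.16, either way. A call with a gripper value outside its range is refused whole. The fingers move at their own pace and stop on an object; "grip_force" is the grip in N (left out, the last holds). Time passes only in rows, so rows that do not move let the fingers close. It gives the time, the measured TCP pose, the force, the opening and the grip force at its end, in the units of the state.
- arm.get_state(): the state, without advancing time (a new reading comes with each control period).
- grab_frame(name): name is "scene" or "top"; returns (picture, depth): 420x560x3 uint8, blue, green, red; 420x560 float32, m along the optical axis (not along the pixel's ray), 0 where there is no reading.
- camera_info(name): a dict with "mtx" (3x3 intrinsics, pixels), "origin" and "rotation" of the camera in the world. Camera axes: x right, y down, z forward; pixel columns grow to the right and rows downward; lengths in m; the calibration is good to about 2 mm. A picture is of the moment at which its call begins. camera_info takes no time and is no camera call.
- order.sign_off(): hands the job in; it is judged then, once.
The state is a dict: "clock": time; "joint_pos": joint angles; "qvel": joint speeds; "effort": joint torques, N m; "eef_pos": TCP position; "tool_rot": TCP orientation; "force": force on the tool from outside, world axes, zero at the start; "wrist_torque": the same for the moment, N m; "width": opening from 0.0 (shut) to 1.0 (fully open); "grip_force": force on a finger pad.
Only numpy, scipy, OpenCV 4.12 (cv2) and the standard library are available. Lean on these libraries where they do the work, as an engineer would, in place of code of your own. Each camera call takes 0.05 s, during which the arm holds its last target. There are 200 camera calls.

## Working session

There is one attempt and no reset: what is moved stays moved. The work goes in short steps, Python scripts to look and compute and a tool call to move; the robot and the scene stay as the last step left them, time stands still between calls to the robot, and variables do not carry over. Pictures are saved under pics/ and viewed, at most 10 in all, crops included, and the job is handed in when it is done.

Besides the shell and the picture viewer there is one more tool, called after "Request:" as name(argument=value, ...), one argument or row to a line, values as JSON. servo_tool: Moves the arm, as the interface text tells. Its arguments: {"type":"object","properties":{"deltas":{"type":"array"},"grip_force":{"type":"number"}},"required":["deltas"]}

```bash
mkdir -p pics; cat > h.py <<'E'
import numpy as np, cv2
from cell import arm, grab_frame, camera_info, order
from scipy.spatial.transform import Rotation as R
def info(n):
    c=camera_info(n); return np.array(c["mtx"]),np.array(c["origin"]),np.array(c["rotation"])
def px2w(n,d,u,v):
    K,o,r=info(n); z=d[int(v),int(u)]
    return o+r@(np.linalg.inv(K)@[u,v,1]*z)
def onplane(n,u,v,h):
    K,o,r=info(n); q=r@(np.linalg.inv(K)@[u,v,1]); return o+q*(h-o[2])/q[2]
def w2px(n,p):
    K,o,r=info(n); c=K@(r.T@(np.array(p)-o)); return c[:2]/c[2]
def cloud(n,d):
    K,o,r=info(n); v,u=np.indices(d.shape); 
    p=np.stack([u,v,np.ones_like(u)],-1)@np.linalg.inv(K).T*d[...,None]
    return p@r.T+o
E
python3 - <<'E'
from h import *
for n in("scene","top"):
    p,d=grab_frame(n); cv2.imwrite(f"pics/{n}0.png",p); np.save(n+"0.npy",d); K,o,r=info(n); print(n,K.round(1).tolist(),o.round(3),r.round(3).tolist())
s=arm.get_state(); print(s, arm.tips_ahead)
E
```

```text
scene [[503.6, 0.0, 284.7], [0.0, 503.6, 214.1], [0.0, 0.0, 1.0]] [1.133 0.902 0.796] [-125.143, 0.611, 145.647]
top [[402.2, 0.0, 276.7], [0.0, 402.2, 207.4], [0.0, 0.0, 1.0]] [0.42  0.097 1.061] [-167.712, -0.28, -89.566]
{'clock': 0.1, 'joint_pos': array([-7.35737396e+01,  1.40799320e+01,  8.93155487e+01,  4.07635073e-04,
        7.67016186e+01, -9.97404216e+00]), 'qvel': array([-0.00904686, -0.17862255, -0.20715415,  0.00485211,  0.07548532,
        0.00827344]), 'effort': array([-1.79663516e-04, -4.16911447e+01, -3.15526664e+01,  6.86532911e-02,
        3.09204916e-02, -6.11586233e-05]), 'eef_pos': array([ 0.28888823, -0.5817051 ,  0.21247992]), 'tool_rot': array([-1.79904437e+02, -1.72083342e-02,  2.64001941e+01]), 'force': array([ 0.58591371,  0.04409373, -0.4077409 ]), 'wrist_torque': array([ 0.01181077, -0.02621583,  0.00078228]), 'grip_force': 0.0, 'width': 1.0004619702113255} 0.008
```

View pics/scene0.png

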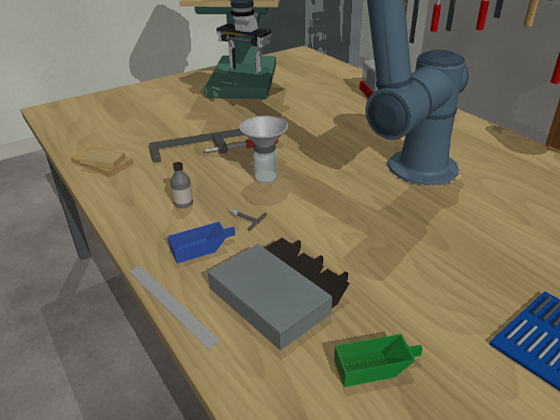

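View pics/top0.png

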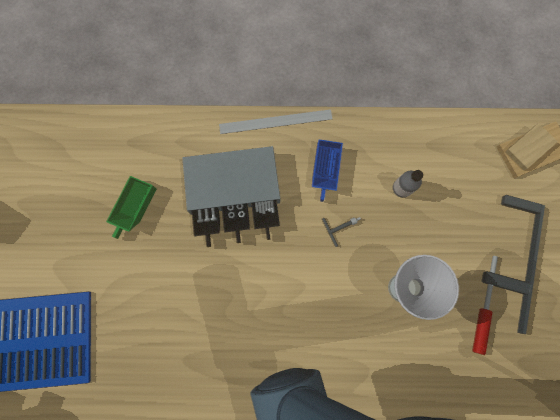

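Scene: the cabinet is at top-view (230,180), with its drawers opening towards the robot. Candidates for the nut drawer in the top view are the left drawer (207,220), the middle drawer (236,213), the right drawer (265,213), the green tray (132,205) and the blue tray (327,165). The middle one seems to hold nuts, so I'll check it in a close crop. The jar's funnel is at (427,288), the oil bottle at (407,185) and the key at (343,230).

```bash
sed -i 's/return np.array(c\["mtx"\]),np.array(c\["origin"\]),np.array(c\["rotation"\])/return np.array(c["mtx"]),np.array(c["origin"]),R.from_euler("xyz",c["rotation"],degrees=True).as_matrix()/' h.py
python3 - <<'E'
from h import *
p=cv2.imread("pics/top0.png"); a=cv2.resize(p[140:260,170:300],None,fx=6,fy=5*600/600,interpolation=cv2.INTER_CUBIC)
a=cv2.resize(p[145:255,175:295],None,fx=5,fy=5,interpolation=cv2.INTER_CUBIC); cv2.imwrite("pics/crop_draw.png",a)
d=np.load("top0.npy"); print(px2w("top",d,230,180),px2w("top",d,350,280))
C=cloud("top",d)
# cabinet top
m=(abs(C[...,2]-.053)<.006); m[:140]=0;m[225:]=0;m[:,:175]=0;m[:,290:]=0
n,l,st,ce=cv2.connectedComponentsWithStats(m.astype(np.uint8)); k=1+st[1:,4].argmax()
P=C[l==k]; print("cab",st[k],P.mean(0),cv2.minAreaRect(P[:,:2].astype(np.float32)))
# rim
m=(abs(C[...,2]-.173)<.008); m[:240]=0;m[340:]=0;m[:,:380]=0;m[:,480:]=0
P=C[m]; A=np.c_[2*P[:,:2],np.ones(len(P))]; s=np.linalg.lstsq(A,(P[:,:2]**2).sum(1),rcond=None)[0]; print("rim",len(P),s[:2],np.sqrt(s[2]+s[0]**2+s[1]**2),P[:,2].max())
ds=np.load("scene0.npy"); C2=cloud("scene",ds)
m=(abs(C2[...,2]-.053)<.005); m[:235]=0;m[350:]=0;m[:,:200]=0;m[:,340:]=0
n,l,st,ce=cv2.connectedComponentsWithStats(m.astype(np.uint8)); k=1+st[1:,4].argmax(); P=C2[l==k]; print("cab2",P.mean(0),cv2.minAreaRect(P[:,:2].astype(np.float32)))
m=(abs(C2[...,2]-.168)<.01); m[:105]=0;m[155:]=0;m[:,:225]=0;m[:,300:]=0
P=C2[m]; print("rim2",cv2.minEnclosingCircle(P[:,:2].astype(np.float32)),P[:,2].max())
E
```

```text
[0.7108914  0.21597645 0.05489212] [ 0.45926686 -0.09751767  0.00385063]
cab [ 182  146   98   65 4979] [0.71704406 0.21632895 0.0523706 ] ((0.7186533808708191, 0.21624340116977692), (0.14759908616542816, 0.24209050834178925), 7.770521640777588)
rim 770 [ 0.44078901 -0.2303647 ] 0.06543799396809265 0.17772106364235862
cab2 [0.72186299 0.22658189 0.05159782] ((0.7197718024253845, 0.21626418828964233), (0.14823217689990997, 0.24541977047920227), 8.033495903015137)
rim2 ((0.44138264656066895, -0.22882863879203796), 0.07318191230297089) 0.17501268206230025
```

View pics/crop_draw.png

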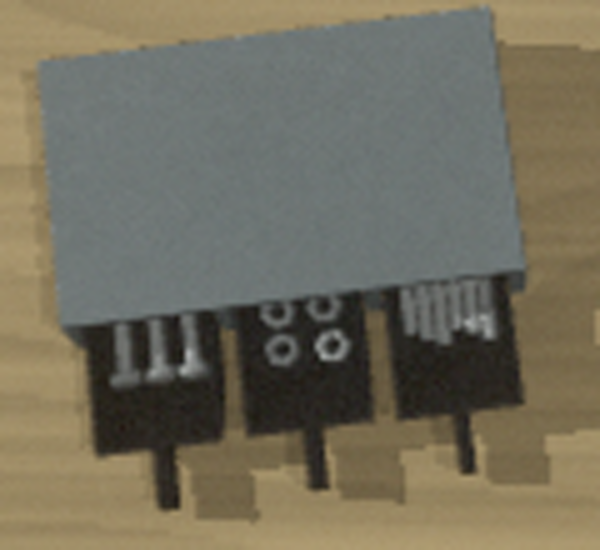

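The crop shows hex nuts in the middle drawer (rings at crop (280,315)–(332,345)). The left drawer holds bolts and the right one pins. The middle pull runs from crop (312,430) to (318,488), which is top px (238.5,242). Next I'll measure the pull in both views.

```bash
python3 - <<'E'
from h import *
a=np.deg2rad(7.9); ex=np.array([np.cos(a),np.sin(a),0]); ey=np.array([-np.sin(a),np.cos(a),0]); c=np.array([.7192,.2163,0])
for n in("top","scene"):
    d=np.load(n+"0.npy"); p=cv2.imread(f"pics/{n}0.png"); C=cloud(n,d)-c; X=C@ex; Y=C@ey; Z=C[...,2]
    for y0 in(-.078,0,.078):
        m=(abs(Y-y0)<.03)&(Z>.022)&(Z<.045)&(X<-.10)&(X>-.19)
        f=m&(Z<.037)&(p.max(2)<60)
        t=X[f]; 
        q=f&(X<np.percentile(t,0.5)+.022); print(n,y0,m.sum(),"tipX",np.percentile(t,[0,2]).round(4),"fin Y",Y[q].mean().round(4),"n",q.sum(),"zmax",Z[q].max().round(4), "lipX~",np.percentile(X[m&(abs(Y-y0)>.012)],[0,3]).round(4))
print(onplane("top",238.6,242,.034), (onplane("top",238.6,242,.034)-c)@ex,(onplane("top",238.6,242,.034)-c)@ey)
p=cv2.imread("pics/scene0.png"); cv2.imwrite("pics/cs.png",cv2.resize(p[225:315,255:375],None,fx=5,fy=5,interpolation=cv2.INTER_CUBIC))
E
```

```text
top -0.078 191 tipX [-0.1689 -0.166 ] fin Y -0.0787 n 21 zmax 0.0357 lipX~ [-0.141  -0.1406]
top 0 195 tipX [-0.1678 -0.166 ] fin Y -0.0013 n 29 zmax 0.0355 lipX~ [-0.1394 -0.1388]
top 0.078 210 tipX [-0.1665 -0.1645] fin Y 0.0758 n 26 zmax 0.0364 lipX~ [-0.1402 -0.1392]
scene -0.078 244 tipX [-0.1679 -0.1668] fin Y -0.0761 n 36 zmax 0.0347 lipX~ [-0.1413 -0.1406]
scene 0 278 tipX [-0.1665 -0.1646] fin Y 0.0016 n 38 zmax 0.0366 lipX~ [-0.14   -0.1386]
scene 0.078 322 tipX [-0.167 -0.164] fin Y 0.0801 n 41 zmax 0.0364 lipX~ [-0.1394 -0.1386]
[0.55194235 0.19105797 0.034     ] -0.16913966506840183 -0.002013813895465077
```

View pics/cs.png

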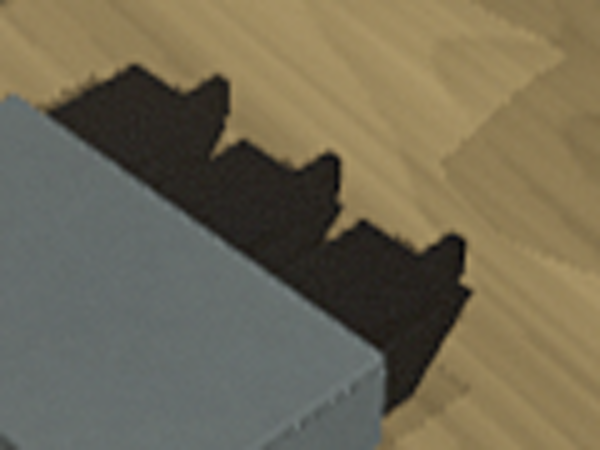

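In both views the middle pull's tip is at cabinet x ≈ -0.167, y ≈ 0, with its top at z ≈ 0.035. In the scene crop the middle fin is at (325,165). That puts the grip point at about (0.565, 0.195) with yaw 7.9. I'll move now: rise over the jar first, then go across.

Request:
servo_tool(
  deltas=[
    [[1, 0, 0, -0.035, 0, 0, 6.17], [1, 0, 0, -0.035, 0, 0, 6.17], [1, 0, 0, -0.035, 0, 0, 6.17], [1, 0.019, -0.0366, 0, 0, 0, 0], [1, 0.019, -0.0366, 0, 0, 0, 0]],
  ],
  grip_force=30,
)

```text
clock: 0.52
eef_pos: [0.3165, -0.5057, 0.3211]
tool_rot: [179.7, -0.1, 7.7]
force: [1.2, -0.0, -0.7]
width: 1.003
grip_force: 0.0
```

Request:
servo_tool(
  deltas=[
    [[0.5, 0.019, -0.0366, 0, 0, 0, 0], [0.5, 0.019, -0.0366, 0, 0, 0, 0], [0.5, 0.019, -0.0366, 0, 0, 0, 0], [0.5, 0.019, -0.0366, 0, 0, 0, 0], [0.5, 0.019, -0.0366, 0, 0, 0, 0]],
  ],
)

```text
clock: 0.93
eef_pos: [0.3857, -0.3081, 0.318]
tool_rot: [-180.0, 0.0, 7.9]
force: [1.9, 0.8, 0.2]
width: 0.682
grip_force: 0.0
```

Request:
servo_tool(
  deltas=[
    [[0.5, 0.019, -0.0366, 0, 0, 0, 0], [0.5, 0.019, -0.0366, 0, 0, 0, 0], [0.5, 0.019, -0.0366, 0, 0, 0, 0], [0.5, 0.019, -0.0366, 0, 0, 0, 0], [0.5, 0.019, -0.0366, 0, 0, 0, 0]],
  ],
)

```text
clock: 1.35
eef_pos: [0.4546, -0.1138, 0.3182]
tool_rot: [-180.0, 0.0, 7.9]
force: [1.3, -0.3, 0.2]
width: 0.497
grip_force: 0.0
```

Request:
servo_tool(
  deltas=[
    [[0.5, 0.019, -0.0366, 0, 0, 0, 0], [0.5, 0.019, -0.0366, 0, 0, 0, 0], [0.5, 0.019, -0.0366, 0, 0, 0, 0], [0.5, 0.019, -0.0366, 0, 0, 0, 0], [0.5, 0.019, -0.0366, 0, 0, 0, 0]],
  ],
)

```text
clock: 1.77
eef_pos: [0.5236, 0.0807, 0.3181]
tool_rot: [180.0, 0.0, 7.9]
force: [0.8, -1.0, 0.0]
width: 0.499
grip_force: 0.0
```

Request:
servo_tool(
  deltas=[
    [[0.5, 0.019, -0.0366, 0, 0, 0, 0], [0.5, 0.019, -0.0366, 0, 0, 0, 0], [0.5, 0.019, -0.0366, 0, 0, 0, 0], [0.5, 0, 0, 0, 0, 0, 0], [0.5, 0, 0, 0, 0, 0, 0]],
  ],
)

```text
clock: 2.18
eef_pos: [0.5646, 0.1966, 0.3173]
tool_rot: [180.0, 0.1, 8.1]
force: [-0.4, -0.8, 1.3]
width: 0.501
grip_force: 0.0
```

Request:
servo_tool(
  deltas=[
    [[0.45, 0, 0, 0, 7, 0, 0], [0.45, 0, 0, 0, 0, 0, 0], [0.45, 0, 0, 0, 0, 0, 0]],
  ],
)

```text
clock: 2.43
eef_pos: [0.5649, 0.1928, 0.3183]
tool_rot: [-173.1, 0.0, 7.7]
force: [-1.4, 0.3, 0.9]
width: 0.45
grip_force: 0.0
```

```bash
python3 -c "
from h import *
s=arm.get_state(); print(s['joint_pos'].round(2),s['eef_pos'].round(4),s['tool_rot'].round(2))"
```

```text
[ 4.77  2.43 91.46  6.88 86.53 86.65] [0.5649 0.1928 0.3183] [-1.7312e+02  3.0000e-02  7.6900e+00]
```

Request:
servo_tool(
  deltas=[
    [[0.45, 0, 0, 0.04, -7, 0, 0], [0.45, 0, 0, 0.04, 0, 0, 0], [0.45, 0, 0, 0.04, 0, 0, 0], [0.45, 0, 0, 0.04, 0, 0, 0], [0.45, 0, 0, 0.04, 0, 0, 0]],
  ],
)

```text
clock: 2.85
eef_pos: [0.564, 0.1994, 0.1176]
tool_rot: [179.9, -0.1, 7.9]
force: [1.2, -0.4, -0.7]
width: 0.447
grip_force: 0.0
```

Request:
servo_tool(
  deltas=[
    [[0.45, 0, 0, 0.015, 0, 0, 0], [0.45, 0, 0, 0, 0, 0, 0], [0.45, 0, 0, 0, 0, 0, 0]],
  ],
)

```text
clock: 3.1
eef_pos: [0.564, 0.1995, 0.1036]
tool_rot: [179.9, 0.1, 7.9]
force: [-0.1, -1.0, -0.3]
width: 0.449
grip_force: 0.0
```

```bash
python3 -c "
from h import *
s=arm.get_state(); print(s['joint_pos'].round(2),s['eef_pos'].round(4),s['tool_rot'].round(2))"
```

```text
[ 8.6600e+00  1.4210e+01  1.0131e+02 -7.0000e-02  6.4530e+01  9.0800e+01] [0.564  0.1995 0.1036] [1.7994e+02 5.0000e-02 7.8800e+00]
```

Request:
servo_tool(
  deltas=[
    [[0.45, 0, 0.0047, 0.03, 0, 0, 0], [0.45, 0, 0, 0.03, 0, 0, 0], [0.45, 0, 0, 0.0296, 0, 0, 0], [0.45, 0, 0, 0, 0, 0, 0], [0, 0, 0, 0, 0, 0, 0]],
  ],
)

```text
clock: 3.52
eef_pos: [0.5656, 0.1952, 0.0154]
tool_rot: [180.0, -0.0, 7.9]
force: [-0.5, 0.0, 0.2]
width: 0.409
grip_force: 0.0
```

Request:
servo_tool(
  deltas=[
    [[0, 0, 0, 0, 0, 0, 0], [0, 0, 0, 0, 0, 0, 0], [0, 0, 0, 0, 0, 0, 0], [0, 0, 0, 0, 0, 0, 0], [0, 0, 0, 0, 0, 0, 0]],
  ],
)

```text
clock: 3.93
eef_pos: [0.5658, 0.1954, 0.0154]
tool_rot: [180.0, -0.1, 7.9]
force: [-1.3, 0.7, 4.6]
width: 0.093
grip_force: 30.0
```

```bash
python3 -c "
from h import *
s=arm.get_state(); print(s['joint_pos'].round(2),s['eef_pos'].round(4),s['tool_rot'].round(2),s['width'],s['grip_force'])
p,d=grab_frame('scene'); cv2.imwrite('pics/s1.png',cv2.resize(p[170:350,190:400],None,fx=3,fy=3))"
```

```text
[  8.21  21.73 102.68  -0.    55.47  90.31] [0.5658 0.1954 0.0154] [ 1.8e+02 -1.3e-01  7.9e+00] 0.09320765044285062 30.000892281532288
```

View pics/s1.png

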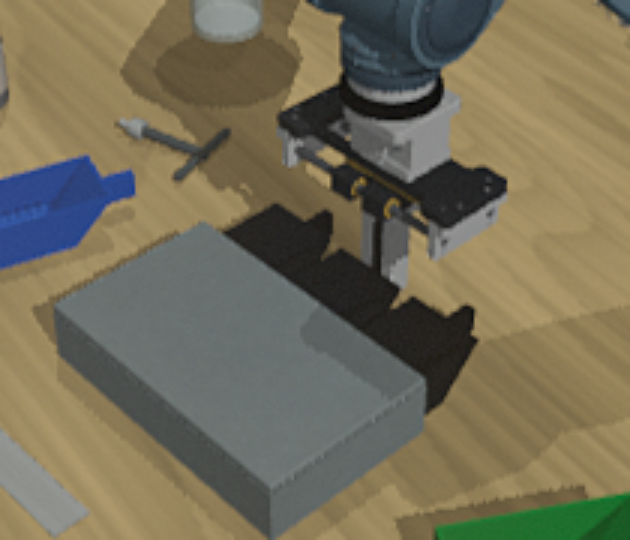

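The fin is gripped (8.8 mm opening, 30 N). In the picture the fingers are on the middle pull at (385,265). Pulling the drawer out 110 mm.

Request:
servo_tool(
  deltas=[
    [[0, -0.005, 0, 0, 0, 0, 0], [0, -0.01, 0, 0, 0, 0, 0], [0, -0.014, 0, 0, 0, 0, 0], [0, -0.016, 0, 0, 0, 0, 0], [0, -0.016, 0, 0, 0, 0, 0]],
  ],
)

```text
clock: 4.4
eef_pos: [0.5056, 0.1869, 0.0153]
tool_rot: [180.0, -0.3, 7.9]
force: [2.5, 0.1, 3.3]
width: 0.09
grip_force: 30.0
```

Request:
servo_tool(
  deltas=[
    [[0, -0.016, 0, 0, 0, 0, 0], [0, -0.014, 0, 0, 0, 0, 0], [0, -0.01, 0, 0, 0, 0, 0], [0, -0.006, 0, 0, 0, 0, 0], [0, -0.003, 0, 0, 0, 0, 0]],
  ],
)

```text
clock: 4.82
eef_pos: [0.457, 0.1803, 0.0152]
tool_rot: [-180.0, -0.2, 7.9]
force: [3.8, 0.0, 5.0]
width: 0.092
grip_force: 30.0
```

Request:
servo_tool(
  deltas=[
    [[0, 0, 0, 0, 0, 0, 0], [0, 0, 0, 0, 0, 0, 0], [0.4, 0, 0, 0, 0, 0, 0], [0.4, 0, 0, 0, 0, 0, 0], [0.4, 0, 0, 0, 0, 0, 0]],
  ],
)

```text
clock: 5.23
eef_pos: [0.4547, 0.1799, 0.0132]
tool_rot: [-180.0, 0.2, 7.9]
force: [-0.0, -0.4, 0.2]
width: 0.268
grip_force: 0.0
```

Request:
servo_tool(
  deltas=[
    [[0.5, 0, 0, 0, 0, 0, 0], [1, 0, 0, -0.02, 0, 0, 0], [1, 0, 0, -0.04, 0, 0, 0], [1, 0, 0, -0.04, 0, 0, 0], [1, 0, 0, -0.03, 0, 0, 0]],
  ],
)

```text
clock: 5.65
eef_pos: [0.4562, 0.1801, 0.1466]
tool_rot: [-180.0, -0.1, 7.9]
force: [0.4, 0.5, -0.6]
width: 0.623
grip_force: 0.0
```

Request:
servo_tool(
  deltas=[
    [[1, -0.04, 0, -0.02, 0, 0, 0], [1, -0.04, 0, 0, 0, 0, 0], [1, 0, 0, 0, 0, 0, 0]],
  ],
)

```text
clock: 5.9
eef_pos: [0.3732, 0.1691, 0.1612]
tool_rot: [-180.0, 0.2, 8.0]
force: [-0.4, -0.5, -1.0]
width: 0.837
grip_force: 0.0
```

```bash
python3 - <<'E'
from h import *
s=arm.get_state(); print(s['joint_pos'].round(2),s['eef_pos'].round(4),s['tool_rot'].round(2))
p,d=grab_frame('top'); cv2.imwrite('pics/t2full.png',p); np.save("t2.npy",d)
a=cv2.resize(p[140:340,150:400],None,fx=3,fy=3); 
q,d2=grab_frame('scene'); np.save("s2.npy",d2); cv2.imwrite('pics/s2full.png',q)
b=cv2.resize(q[190:360,200:420],None,fx=1,fy=1)
cv2.imwrite('pics/t2.png',a)
E
```

```text
[ 8.4200e+00 -1.7230e+01  1.2551e+02  1.0000e-02  7.1940e+01  9.0460e+01] [0.3732 0.1691 0.1612] [-179.99    0.21    7.96]
```

View pics/t2.png

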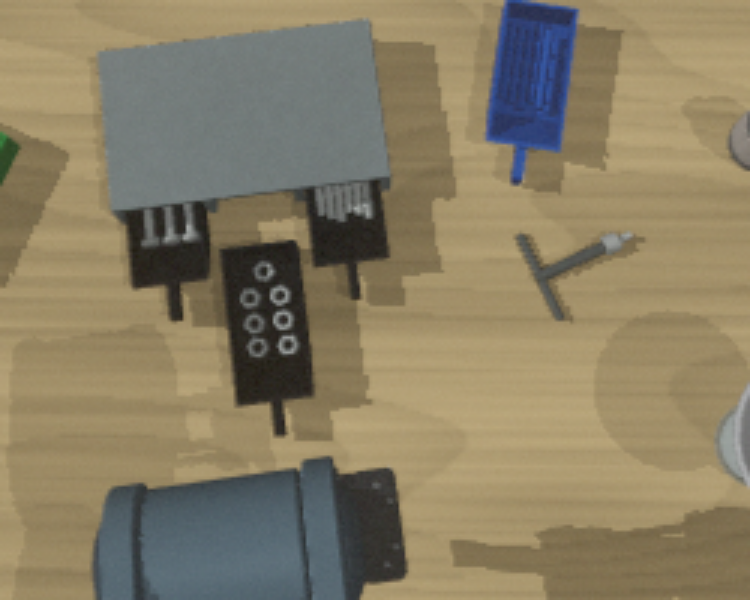

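The drawer is fully out, standing free with all seven nuts inside (crop (262,310)). Its rim corners are at crop (222,247), (298,240), (238,404) and (313,396). I'll localise it and fit a rough kinematic model from the recorded states to check that the pour pose is reachable.

```bash
cat > fk.py <<'E'
from h import *
from scipy.optimize import least_squares
D=[([-73.574,14.08,89.316,0,76.702,-9.974],[.28889,-.58171,.21248],[-179.904,-.017,26.4]),
([4.77,2.43,91.46,6.88,86.53,86.65],[.5649,.1928,.3183],[-173.12,.03,7.69]),
([8.66,14.21,101.31,-.07,64.53,90.8],[.564,.1995,.1036],[179.94,.05,7.88]),
([8.21,21.73,102.68,0,55.47,90.31],[.5658,.1954,.0154],[180,-.13,7.9]),
([8.42,-17.23,125.51,.01,71.94,90.46],[.3732,.1691,.1612],[-179.99,.21,7.96])]
def T(r=np.eye(3),t=(0,0,0)):
    M=np.eye(4); M[:3,:3]=r; M[:3,3]=t; return M
rot=lambda a,q: R.from_euler(a,q,degrees=True).as_matrix()
def fk(q,p):
    r0,d1,h,a2,e,a3,d2,L=p
    return T(rot('z',q[0]))@T(t=(r0,d1,h))@T(rot('y',q[1]))@T(t=(0,0,a2))@T(rot('y',q[2]))@T(t=(e,0,a3))@T(rot('z',q[3]))@T(t=(0,d2,0))@T(rot('y',q[4]))@T(t=(0,0,L))@T(rot('z',q[5]+90))
def res(p): return np.concatenate([(fk(q,p)[:3,3]-x) for q,x,_ in D]+[1e-3*(p-[0,.05,.2,.4,0,.35,.05,.3])])
def fit(): return least_squares(res,[0,.05,.2,.4,0,.35,.05,.3]).x
lim=np.array([[-179,179],[-58,129],[7.5,145],[-54,234],[12,165],[-157,157]])
def ik(Tg,p,q0):
    f=lambda q: np.r_[(fk(q,p)[:3,3]-Tg[:3,3])*10, R.from_matrix(fk(q,p)[:3,:3].T@Tg[:3,:3]).as_rotvec()]
    s=least_squares(f,np.clip(q0,lim[:,0]+.1,lim[:,1]-.1),bounds=(lim[:,0],lim[:,1]),x_scale=30); return s.x,s.cost
E
python3 - <<'E'
from fk import *
p=fit(); print(p.round(4),(res(p)[:15]*1e3).round(1))
for q,x,o in D: print((R.from_matrix(fk(q,p)[:3,:3]).inv()*R.from_euler('xyz',o,degrees=True)).as_rotvec(degrees=True).round(1))
# drawer
a=np.deg2rad(7.9); c=np.array([.7192,.2163])
cs=np.array([onplane("top",150+u/3,140+v/3,.04)[:2] for u,v in[(222,247),(298,240),(238,404),(313,396)]])
print(cs.round(4),cs.mean(0)); v=cs[0]+cs[1]-cs[2]-cs[3]; print("yaw",np.degrees(np.arctan2(v[1],v[0])),"len",np.linalg.norm(v)/2)
for n,f in(("top","t2"),("scene","s2")):
    C=cloud(n,np.load(f+".npy")); im=cv2.imread(f"pics/{f}full.png")
    X=(C[...,:2]-c)@[np.cos(a),np.sin(a)]; Y=(C[...,:2]-c)@[-np.sin(a),np.cos(a)]
    m=(C[...,2]>.012)&(C[...,2]<.046)&(X<-.09)&(X>-.255)&(abs(Y)<.05)&(im.max(2)<70)
    m2=m&(C[...,2]>.036); r=cv2.minAreaRect(C[m2][:,:2].astype(np.float32)); print(n,m2.sum(),r, "x",np.percentile(X[m2],[1,99]).round(4),"y",np.percentile(Y[m2],[1,99]).round(4), "ztop",np.percentile(C[m2][:,2],[50,99]).round(4))
E
```

```text
[0.     0.1119 0.2738 0.4198 0.0662 0.5688 0.0007 0.2723] [-0. -0.  0. -0. -0.  0.  0. -0.  0. -0. -0. -0.  0.  0. -0.]
[-0.  0. -0.]
[ 0.  0. -0.]
[ 0. -0.  0.]
[-0.  0. -0.]
[ 0.  0. -0.]
[[0.6018 0.2295]
 [0.6084 0.1644]
 [0.4687 0.2114]
 [0.4758 0.1489]] [0.53869098 0.18857591]
yaw 7.200339562808448 len 0.1338651726457664
top 223 ((0.5483669638633728, 0.19368746876716614), (0.16277259588241577, 0.09857583045959473), 7.0430402755737305) x [-0.2491 -0.0918] y [-0.0481  0.0479] ztop [0.0391 0.0437]
scene 310 ((0.550442636013031, 0.19219470024108887), (0.15891395509243011, 0.09902218729257584), 8.97877025604248) x [-0.2491 -0.0928] y [-0.0486  0.0491] ztop [0.0383 0.0416]
```

```bash
cat > plan.py <<'E'
from fk import *
P=fit(); J=np.array([.441,-.2296]); LIP=np.array([-.0775,0,-.028])
def pose(psi,th,liph,back=.02):
    Rt=rot('z',psi)@rot('x',180)@rot('y',th)
    f=-rot('z',psi)[:,0]
    lip=np.r_[J,liph]-back*f
    return T(Rt,lip-Rt@LIP)
E
python3 - <<'E'
from plan import *
for psi in(30,45,60,75,90,105):
    q=np.array([-30,10,100,5,70,-30+90-psi]); print("psi",psi)
    for th in range(0,109,6):
        M=pose(psi,th,.228); qn,c=ik(M,P,q)
        st=abs(qn-q).max() if th else 0; q=qn
        if th%18==0 or c>1e-6: print(th,q.round(0),"%.1e"%c,"step",round(st,1),"tcp",M[:3,3].round(3),"wristz",(M[:3,3]-.272*M[:3,2]).round(3))
E
```

```text
psi 30
0 [-31.   2. 104.  -0.  74.  29.] 5.3e-18 step 0 tcp [ 0.525 -0.181  0.2  ] wristz [ 0.525 -0.181  0.472]
18 [-39.  -5. 110.  18.  70.  16.] 3.5e-22 step 6.3 tcp [ 0.53  -0.178  0.225] wristz [ 0.457 -0.22   0.484]
36 [-48. -11. 116.  38.  70.   1.] 6.8e-22 step 6.6 tcp [ 0.527 -0.18   0.251] wristz [ 0.388 -0.26   0.471]
54 [-57. -12. 122.  56.  76. -14.] 2.2e-23 step 5.9 tcp [ 0.517 -0.185  0.274] wristz [ 0.327 -0.296  0.434]
72 [-65. -10. 126.  72.  86. -26.] 6.7e-27 step 4.8 tcp [ 0.502 -0.194  0.293] wristz [ 0.278 -0.324  0.377]
90 [-70.  -2. 128.  84.  98. -36.] 1.3e-25 step 4.0 tcp [ 0.483 -0.206  0.306] wristz [ 0.247 -0.342  0.306]
108 [-71.   9. 128.  95. 111. -45.] 4.1e-27 step 4.4 tcp [ 0.461 -0.218  0.31 ] wristz [ 0.237 -0.348  0.226]
psi 45
0 [-30.  -1. 107.  -0.  74.  15.] 1.2e-26 step 0 tcp [ 0.51  -0.161  0.2  ] wristz [ 0.51  -0.161  0.472]
18 [-38.  -6. 111.  19.  74.   2.] 1.6e-23 step 6.3 tcp [ 0.513 -0.157  0.225] wristz [ 0.454 -0.217  0.484]
36 [-48.  -8. 114.  37.  79. -12.] 8.9e-25 step 5.8 tcp [ 0.511 -0.159  0.251] wristz [ 0.398 -0.273  0.471]
5
[... 2808 characters left out ...]
 -0.135  0.2  ] wristz [ 0.416 -0.135  0.472]
18 [-39.  -9. 113.  10.  90. -56.] 1.5e-25 step 5.0 tcp [ 0.415 -0.131  0.225] wristz [ 0.436 -0.212  0.484]
36 [-44.   0. 106.  18. 105. -60.] 3.7e-26 step 4.8 tcp [ 0.415 -0.134  0.251] wristz [ 0.457 -0.288  0.471]
54 [-48.  10. 100.  25. 119. -61.] 1.0e-27 step 4.5 tcp [ 0.418 -0.144  0.274] wristz [ 0.475 -0.357  0.434]
72 [-50.  19.  95.  32. 131. -59.] 4.4e-29 step 4.1 tcp [ 0.423 -0.161  0.293] wristz [ 0.49  -0.411  0.377]
90 [-51.  28.  91.  41. 143. -55.] 4.9e-28 step 3.7 tcp [ 0.429 -0.183  0.306] wristz [ 0.499 -0.446  0.306]
108 [-52.  36.  90.  55. 153. -46.] 4.6e-25 step 5.2 tcp [ 0.435 -0.208  0.31 ] wristz [ 0.502 -0.458  0.226]
```

Request:
servo_tool(
  deltas=[
    [[1, 0.04, 0, 0, 0, 0, 0], [1, 0.04, 0, 0, 0, 0, 0], [1, 0.04, 0, 0, 0, 0, 0], [1, 0.04, 0, 0, 0, 0, 0], [1, 0, 0, 0, 0, 0, 0]],
  ],
)

```text
clock: 6.42
eef_pos: [0.544, 0.1913, 0.16]
tool_rot: [180.0, 0.1, 7.8]
force: [0.4, 0.5, -0.5]
width: 0.998
grip_force: 0.0
```

The whole tip is reachable with tool yaw ≈ 60. Next I descend astride the drawer, grip its side walls near the centre of mass, and lift.

Request:
servo_tool(
  deltas=[
    [[1, 0.0055, 0, 0.03, 0, 0, 0], [1, 0, 0, 0.04, 0, 0, 0], [1, 0, 0, 0.035, 0, 0, 0], [1, 0, 0, 0.025, 0, 0, 0], [1, 0, 0, 0.018, 0, 0, 0]],
  ],
  grip_force=35,
)

```text
clock: 6.83
eef_pos: [0.5417, 0.1918, 0.0104]
tool_rot: [180.0, 0.3, 7.9]
force: [-0.5, 0.1, 0.1]
width: 1.0
grip_force: 0.0
```

Request:
servo_tool(
  deltas=[
    [[1, 0, 0, 0, 0, 0, 0], [0.5, 0, 0, 0, 0, 0, 0], [0.5, 0, 0, 0, 0, 0, 0], [0.5, 0, 0, 0, 0, 0, 0], [0.5, 0, 0, 0, 0, 0, 0]],
  ],
)

```text
clock: 7.25
eef_pos: [0.5442, 0.1924, 0.0158]
tool_rot: [-180.0, -0.1, 7.9]
force: [0.7, 0.2, 0.0]
width: 0.755
grip_force: 0.0
```

Request:
servo_tool(
  deltas=[
    [[0.5, 0, 0, 0, 0, 0, 0], [0.5, 0, 0, 0, 0, 0, 0], [0.5, 0, 0, 0, 0, 0, 0]],
  ],
)

```text
clock: 7.5
eef_pos: [0.544, 0.1923, 0.0157]
tool_rot: [180.0, -0.1, 7.9]
force: [-0.8, -0.1, 3.1]
width: 0.7
grip_force: 35.0
```

```bash
python3 - <<'E'
from h import *
s=arm.get_state(); print(s['joint_pos'].round(2),s['eef_pos'].round(4),s['tool_rot'].round(2),s['width'],s['grip_force'],s['force'].round(1))
C=cloud("top",np.load("t2.npy")); m=(C[...,0]>.15)&(C[...,0]<.55)&(C[...,1]<-.32)&(C[...,1]>-.6); print("maxz right of jar",np.percentile(C[m][:,2],[50,99,100]).round(3))
E
```

```text
[  8.21  19.32 105.89  -0.    54.71  90.32] [0.544  0.1923 0.0157] [ 1.80e+02 -9.00e-02  7.89e+00] 0.6999062205472264 35.00093221664429 [-0.8 -0.1  3.1]
maxz right of jar [-0.     0.028  0.033]
```

The side grip is sound (65.8 mm, 35 N). Lifting, and working out the carry rows.

Request:
servo_tool(
  deltas=[
    [[0.5, 0, 0, -0.01, 0, 0, 0], [0.5, 0, 0, -0.02, 0, 0, 0], [0.5, 0, 0, -0.035, 0, 0, 0], [0.5, 0, 0, -0.035, 0, 0, 0], [0.5, 0, 0, -0.035, 0, 0, 0]],
  ],
)

```text
clock: 7.92
eef_pos: [0.5424, 0.1921, 0.1511]
tool_rot: [-180.0, 0.1, 7.9]
force: [0.3, 0.1, -1.3]
width: 0.701
grip_force: 35.0
```

Request:
servo_tool(
  deltas=[
    [[0.5, 0, 0, -0.035, 0, 0, 0], [0.5, 0, 0, -0.02, 0, 0, 0], [0.5, 0, 0, -0.01, 0, 0, 0], [0.5, 0, 0, 0, 0, 0, 0], [0.5, 0, 0, 0, 0, 0, 0]],
  ],
)

```text
clock: 8.33
eef_pos: [0.5427, 0.1921, 0.2138]
tool_rot: [-180.0, 0.1, 7.9]
force: [-0.4, 0.2, -1.7]
width: 0.697
grip_force: 35.0
```

```bash
sed -i 's/LIP=np.array(.*/LIP=np.array([-.072,0,-.0243])/' plan.py
cat >> plan.py <<'E'
def now():
    s=arm.get_state(); return T(R.from_euler('xyz',s['tool_rot'],degrees=True).as_matrix(),s['eef_pos'])
def row(A,B):
    M=np.linalg.inv(A)@B; return np.r_[M[:3,3],R.from_matrix(M[:3,:3]).as_rotvec(degrees=True)]
def lin(A,B,ws):
    w=np.cumsum(ws)/np.sum(ws); rv=R.from_matrix(A[:3,:3].T@B[:3,:3]).as_rotvec(); prev=A
    for x in w:
        M=T(A[:3,:3]@R.from_rotvec(rv*x).as_matrix(),A[:3,3]+x*(B[:3,3]-A[:3,3])); r=row(prev,M); print(r[:3].round(4),r[3:].round(2)); prev=M
E
python3 - <<'E'
from plan import *
A=now(); print(A[:3,3].round(4),arm.get_state()['width'])
B=pose(60,0,.235); print(B[:3,3]); lin(A,B,[.5,.8,1,1,1,1,1,1,.8,.5])
E
```

```text
[0.5427 0.1921 0.2138] 0.696988222096548
[ 0.487      -0.14992566  0.2107    ]
[-0.0059  0.0193  0.0002] [-0.    0.   -3.03]
[-0.0111  0.0303  0.0003] [-0.    0.01 -4.85]
[-0.017   0.0365  0.0004] [-0.    0.01 -6.06]
[-0.0208  0.0345  0.0004] [-0.    0.01 -6.06]
[-0.0243  0.0321  0.0004] [-0.    0.01 -6.06]
[-0.0276  0.0294  0.0004] [-0.    0.01 -6.06]
[-0.0305  0.0263  0.0004] [-0.    0.01 -6.06]
[-0.0331  0.0229  0.0004] [-0.    0.01 -6.06]
[-0.0283  0.0154  0.0003] [-0.    0.01 -4.85]
[-0.0184  0.0081  0.0002] [-0.    0.   -3.03]
```

Request:
servo_tool(
  deltas=[
    [[0.5, -0.006, 0.0193, 0, 0, 0, -3.03], [0.5, -0.011, 0.0303, 0, 0, 0, -4.85], [0.5, -0.017, 0.0365, 0, 0, 0, -6.06], [0.5, -0.021, 0.0345, 0, 0, 0, -6.06], [0.5, -0.0243, 0.032, 0, 0, 0, -6.06]],
  ],
)

```text
clock: 8.75
eef_pos: [0.5132, 0.0204, 0.2117]
tool_rot: [-179.8, 0.2, 34.3]
force: [-0.1, 0.2, -2.4]
width: 0.698
grip_force: 35.0
```

Request:
servo_tool(
  deltas=[
    [[0.5, -0.0276, 0.0294, 0, 0, 0, -6.06], [0.5, -0.0305, 0.0263, 0, 0, 0, -6.06], [0.5, -0.033, 0.023, 0, 0, 0, -6.06], [0.5, -0.0283, 0.0154, 0, 0, 0, -4.85], [0.5, -0.0184, 0.008, 0, 0, 0, -3.03]],
  ],
)

```text
clock: 9.17
eef_pos: [0.4852, -0.1496, 0.2119]
tool_rot: [-179.7, 0.0, 59.7]
force: [-0.4, 1.0, -1.2]
width: 0.705
grip_force: 35.0
```

Request:
servo_tool(
  deltas=[
    [[0.5, 0, 0, 0, 0, 0, 0], [0.5, 0, 0, 0, 0, 0, 0]],
  ],
)

```text
clock: 9.33
eef_pos: [0.4861, -0.1474, 0.2123]
tool_rot: [-179.7, -0.0, 59.5]
force: [0.0, 1.2, -1.3]
width: 0.704
grip_force: 35.0
```

```bash
python3 - <<'E'
from plan import *
A=now(); s=arm.get_state(); print(A[:3,3].round(4),s['tool_rot'].round(2),s['joint_pos'].round(1),s['width'])
p,d=grab_frame('scene'); q,d2=grab_frame('top'); np.save("t3.npy",d2); np.save("s3.npy",d)
cv2.imwrite('pics/s3full.png',p); cv2.imwrite('pics/t3full.png',q)
a=cv2.resize(p[60:240,170:380],None,fx=2,fy=2); b=cv2.resize(q[190:370,330:520],None,fx=2,fy=2)
cv2.imwrite('pics/st3.png',np.hstack([a,b]))
prev=pose(60,0,.235); print(row(A,prev).round(4))
for th in (7,14,21,28): 
    M=pose(60,th,.235); print(th,row(prev,M).round(4)); prev=M
print('const/deg', row(pose(60,50,.235),pose(60,53,.235)).round(5),row(pose(60,90,.235),pose(60,97,.235)).round(5))
E
```

```text
[ 0.4861 -0.1474  0.2123] [-1.7973e+02 -2.0000e-02  5.9500e+01] [-29.7  -5.1 109.7   0.   75.7   0.8] 0.7037142421260115
[-0.0017  0.0021  0.0016 -0.2695 -0.0206 -0.4971]
7 [ 2.4e-03 -0.0e+00 -9.0e-03 -0.0e+00  7.0e+00  0.0e+00]
14 [ 2.4e-03  0.0e+00 -9.0e-03 -0.0e+00  7.0e+00 -0.0e+00]
21 [ 2.4e-03  0.0e+00 -9.0e-03 -0.0e+00  7.0e+00  0.0e+00]
28 [ 2.4e-03  0.0e+00 -9.0e-03 -0.0e+00  7.0e+00  0.0e+00]
const/deg [ 1.17e-03  0.00e+00 -3.80e-03 -0.00e+00  3.00e+00 -0.00e+00] [ 2.42e-03  0.00e+00 -8.96e-03 -0.00e+00  7.00e+00  0.00e+00]
```

View pics/st3.png

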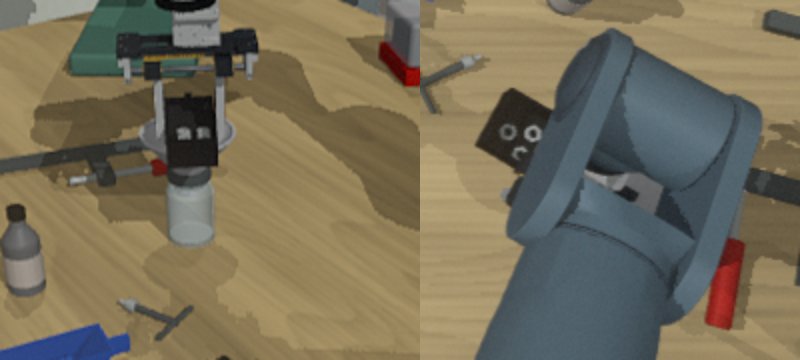

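The drawer is level over the funnel with the pull and front towards the jar axis (left half (190,130)). Tipping about the lip: fast to 56°, then slowly.

Request:
servo_tool(
  deltas=[
    [[0.5, -0.0015, 0.002, 0.0015, -0.3, 0, -0.5], [0.5, 0.0012, 0, -0.0038, 0, 3, 0], [0.5, 0.0024, 0, -0.009, 0, 7, 0], [0.5, 0.0024, 0, -0.009, 0, 7, 0], [0.5, 0.0024, 0, -0.009, 0, 7, 0]],
  ],
)

```text
clock: 9.85
eef_pos: [0.4908, -0.1452, 0.2459]
tool_rot: [179.5, -24.3, 60.6]
force: [-1.0, 0.6, -2.2]
width: 0.698
grip_force: 35.0
```

Request:
servo_tool(
  deltas=[
    [[0.5, 0.0024, 0, -0.009, 0, 7, 0], [0.5, 0.0024, 0, -0.009, 0, 7, 0], [0.5, 0.0024, 0, -0.009, 0, 7, 0], [0.5, 0.0024, 0, -0.009, 0, 7, 0], [0.5, 0.0012, 0, -0.0038, 0, 3, 0]],
  ],
)

```text
clock: 10.27
eef_pos: [0.4822, -0.1597, 0.2821]
tool_rot: [179.6, -55.2, 60.4]
force: [-0.2, -0.3, -2.5]
width: 0.702
grip_force: 35.0
```

```bash
python3 - <<'E'
from plan import *
A=now(); s=arm.get_state(); print(s['joint_pos'].round(1),s['width'])
print("lip",(A@np.r_[LIP,1])[:3],"target",(pose(60,0,.235)@np.r_[LIP,1])[:3]); print(row(A,pose(60,55,.235)).round(4))
E
```

```text
[-56.4  -1.8 111.7  48.1  98.5 -31.8] 0.7020678022561285
lip [ 0.4518999  -0.21264639  0.23677094] target [ 0.451      -0.21227949  0.235     ]
[-0.0016 -0.0007  0.0012  0.0346 -0.2382  0.246 ]
```

Request:
servo_tool(
  deltas=[
    [[0.5, 0.0012, 0, -0.0038, 0, 3, 0], [0.5, 0.0012, 0, -0.0038, 0, 3, 0], [0.5, 0.0012, 0, -0.0038, 0, 3, 0], [0.5, 0.0012, 0, -0.0038, 0, 3, 0], [0.5, 0.0012, 0, -0.0038, 0, 3, 0]],
  ],
)

```text
clock: 10.68
eef_pos: [0.476, -0.1703, 0.297]
tool_rot: [179.2, -70.1, 61.1]
force: [0.8, -0.5, -1.9]
width: 0.699
grip_force: 35.0
```

Request:
servo_tool(
  deltas=[
    [[0.5, 0.0012, 0, -0.0038, 0, 3, 0], [0.5, 0.0012, 0, -0.0038, 0, 3, 0], [0.5, 0.0012, 0, -0.0038, 0, 3, 0], [0.5, 0.0012, 0, -0.0038, 0, 3, 0], [0.5, 0.0012, 0, -0.0038, 0, 3, 0]],
  ],
)

```text
clock: 11.1
eef_pos: [0.4677, -0.185, 0.3076]
tool_rot: [176.5, -85.1, 63.7]
force: [0.1, -1.1, -1.1]
width: 0.7
grip_force: 35.0
```

Request:
servo_tool(
  deltas=[
    [[0.5, 0.0012, 0, -0.0038, 0, 3, 0], [0.5, 0.0012, 0, -0.0038, 0, 3, 0], [0.5, 0.0012, 0, -0.0038, 0, 3, 0], [0.5, 0.0012, 0, -0.0038, 0, 3, 0], [0.5, 0.0012, 0, -0.0038, 0, 3, 0]],
  ],
)

```text
clock: 11.52
eef_pos: [0.4582, -0.2015, 0.3132]
tool_rot: [1.7, -79.9, -121.4]
force: [0.3, 0.9, -0.8]
width: 0.701
grip_force: 35.0
```

Request:
servo_tool(
  deltas=[
    [[0.5, 0.0012, 0, -0.0038, 0, 3, 0], [0.5, 0.0012, 0, -0.0038, 0, 3, 0], [0.5, 0, 0, 0, 0, 0, 0], [0.5, 0, 0, 0, 0, 0, 0], [0.5, 0, 0, 0, 0, 0, 0]],
  ],
)

```text
clock: 11.93
eef_pos: [0.4542, -0.2086, 0.3143]
tool_rot: [1.2, -74.1, -120.9]
force: [-0.6, -0.6, -0.1]
width: 0.698
grip_force: 35.0
```

Request:
servo_tool(
  deltas=[
    [[0.5, 0, 0, 0, 0, 0, 0], [0.5, 0, 0, 0, 0, 0, 0], [0.5, 0, 0, 0, 0, 0, 0], [0.5, 0, 0, 0, 0, 0, 0], [0.5, 0, 0, 0, 0, 0, 0]],
  ],
)

```text
clock: 12.35
eef_pos: [0.4538, -0.209, 0.3143]
tool_rot: [1.2, -74.0, -120.9]
force: [0.2, 0.3, -1.0]
width: 0.702
grip_force: 35.0
```

```bash
python3 - <<'E'
from plan import *
A=now(); s=arm.get_state(); print(s['joint_pos'].round(1),s['width'],s['force'])
print("lip",(A@np.r_[LIP,1])[:3]); print(row(A,pose(60,106,.235)).round(4))
p,d=grab_frame('scene'); q,d2=grab_frame('top')
a=cv2.resize(p[60:200,190:340],None,fx=3,fy=3); b=cv2.resize(q[200:340,360:480],None,fx=2.5,fy=3)
cv2.imwrite('pics/st4.png',np.hstack([a,b]))
E
```

```text
[-65.3  20.8 110.6  78.1 127.  -40.7] 0.7017761202297412 [ 0.21028539  0.31489602 -0.98830743]
lip [ 0.45243798 -0.2123046   0.23841036]
[-0.0031 -0.0008 -0.0016 -0.2635  0.0285  0.2579]
```

View pics/st4.png

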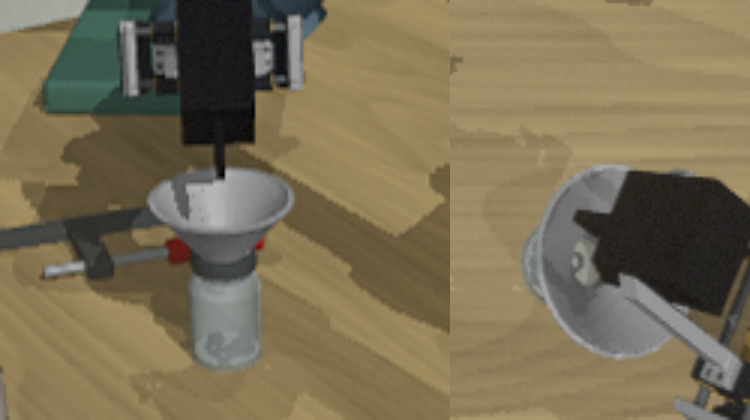

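Nuts show in the jar at left (215,345), and the top view shows one through the bore at (580,260). Nothing is caught on the cone. I'll tip 4° more, hold, then tip back level about the lip.

Request:
servo_tool(
  deltas=[
    [[0.5, 0.0008, 0, -0.0026, 0, 2, 0], [0.5, 0.0008, 0, -0.0026, 0, 2, 0], [0.5, 0, 0, 0, 0, 0, 0], [0.5, 0, 0, 0, 0, 0, 0], [0.5, 0, 0, 0, 0, 0, 0]],
  ],
)

```text
clock: 12.87
eef_pos: [0.4511, -0.2138, 0.3139]
tool_rot: [0.8, -70.0, -120.5]
force: [-0.1, 0.5, -1.2]
width: 0.7
grip_force: 35.0
```

Request:
servo_tool(
  deltas=[
    [[0.5, -0.002, 0, 0.005, 0, -4, 0], [0.5, -0.0035, 0, 0.0086, 0, -7, 0], [0.5, -0.0035, 0, 0.0086, 0, -7, 0], [0.5, -0.0035, 0, 0.0086, 0, -7, 0], [0.5, -0.0035, 0, 0.0086, 0, -7, 0]],
  ],
)

```text
clock: 13.28
eef_pos: [0.4714, -0.179, 0.3036]
tool_rot: [178.3, -77.6, 61.8]
force: [-0.5, 0.6, -0.5]
width: 0.7
grip_force: 35.0
```

Request:
servo_tool(
  deltas=[
    [[0.5, -0.0035, 0, 0.0086, 0, -7, 0], [0.5, -0.0035, 0, 0.0086, 0, -7, 0], [0.5, -0.0035, 0, 0.0086, 0, -7, 0], [0.5, -0.0035, 0, 0.0086, 0, -7, 0], [0.5, -0.0035, 0, 0.0086, 0, -7, 0]],
  ],
)

```text
clock: 13.7
eef_pos: [0.4868, -0.1526, 0.2702]
tool_rot: [179.4, -42.6, 60.6]
force: [0.3, 0.4, -0.9]
width: 0.7
grip_force: 35.0
```

Request:
servo_tool(
  deltas=[
    [[0.5, -0.0035, 0, 0.0086, 0, -7, 0], [0.5, -0.0035, 0, 0.0086, 0, -7, 0], [0.5, -0.0035, 0, 0.0086, 0, -7, 0], [0.5, -0.0035, 0, 0.0086, 0, -7, 0], [0.5, -0.0035, 0, 0.0086, 0, -7, 0]],
  ],
)

```text
clock: 14.12
eef_pos: [0.49, -0.1477, 0.2251]
tool_rot: [179.5, -7.7, 60.3]
force: [-0.3, -0.1, -1.1]
width: 0.702
grip_force: 35.0
```

```bash
python3 - <<'E'
from plan import *
A=now(); s=arm.get_state(); print(A[:3,3],s['tool_rot'].round(2),s['joint_pos'].round(1),s['width'],s['force'])
print("fix",row(A,pose(60,0,.24)).round(4))
E
```

```text
[ 0.48999472 -0.14765617  0.22510372] [179.51  -7.68  60.25] [-33.7  -6.6 110.    7.9  76.8  -5.7] 0.701660500111601 [-0.29718156 -0.06430681 -1.13846861]
fix [-4.7000e-03 -1.6000e-03  8.8000e-03  4.7520e-01 -7.6828e+00  2.2140e-01]
```

Request:
servo_tool(
  deltas=[
    [[0.5, -0.0024, 0, 0.004, 0.25, -3.84, 0.1], [0.5, -0.0023, 0, 0.002, 0.25, -3.84, 0.1], [0.5, 0, 0, 0, 0, 0, 0]],
  ],
)

```text
clock: 14.37
eef_pos: [0.4879, -0.1491, 0.2172]
tool_rot: [-179.7, -0.3, 60.2]
force: [0.7, -0.2, -1.4]
width: 0.698
grip_force: 35.0
```

```bash
python3 - <<'E'
from plan import *
A=now(); s=arm.get_state(); print(A[:3,3],s['tool_rot'].round(2))
p,d=grab_frame('scene'); cv2.imwrite('pics/s5.png',cv2.resize(p[70:200,200:340],None,fx=4,fy=4,interpolation=cv2.INTER_CUBIC))
B=T(rot('z',7.9)@rot('x',180),[.540,.1915,.215]); lin(A,B,[.5,.8,1,1,1,1,1,1,.8,.5])
E
```

```text
[ 0.4879341  -0.14910315  0.21716121] [-179.72   -0.29   60.2 ]
[ 0.0187 -0.0072  0.0003] [-0.02 -0.01  3.04]
[ 0.0292 -0.0131  0.0004] [-0.04 -0.01  4.87]
[ 0.035  -0.0194  0.0005] [-0.05 -0.02  6.08]
[ 0.0328 -0.023   0.0005] [-0.05 -0.02  6.08]
[ 0.0302 -0.0264  0.0004] [-0.05 -0.02  6.08]
[ 0.0272 -0.0294  0.0004] [-0.05 -0.02  6.08]
[ 0.0239 -0.0321  0.0004] [-0.05 -0.02  6.08]
[ 0.0204 -0.0345  0.0003] [-0.05 -0.02  6.08]
[ 0.0133 -0.0292  0.0002] [-0.04 -0.01  4.87]
[ 0.0067 -0.0189  0.0001] [-0.02 -0.01  3.04]
```

View pics/s5.png

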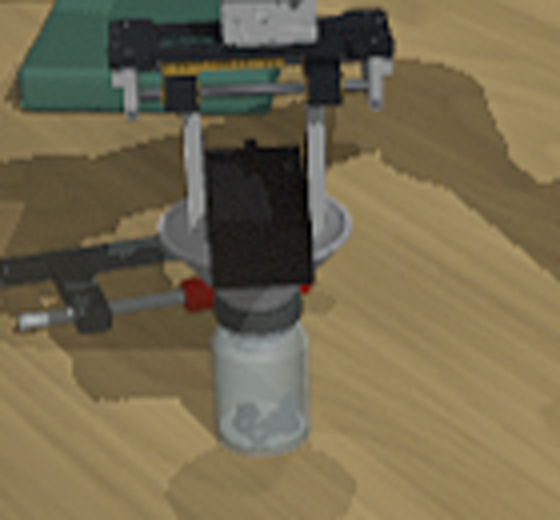

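The drawer is empty (dark floor at (260,210)), and the jar stands in place with nuts in it (265,415). Carrying the drawer back to the free spot in front of the cabinet.

Request:
servo_tool(
  deltas=[
    [[0.5, 0.0187, -0.0072, 0, 0, 0, 3.04], [0.5, 0.0292, -0.0131, 0, 0, 0, 4.87], [0.5, 0.035, -0.0194, 0, 0, 0, 6.08], [0.5, 0.0328, -0.023, 0, 0, 0, 6.08], [0.5, 0.0302, -0.0264, 0, 0, 0, 6.08]],
  ],
)

```text
clock: 14.83
eef_pos: [0.5139, 0.0185, 0.219]
tool_rot: [-179.6, -0.3, 33.7]
force: [0.4, -0.6, -0.3]
width: 0.701
grip_force: 35.0
```

Request:
servo_tool(
  deltas=[
    [[0.5, 0.0272, -0.0294, 0, 0, 0, 6.08], [0.5, 0.0239, -0.0321, 0, 0, 0, 6.08], [0.5, 0.0204, -0.0345, 0, 0, 0, 6.08], [0.5, 0.0133, -0.0292, 0, 0, 0, 4.87], [0.5, 0.0067, -0.0189, 0, 0, 0, 3.04]],
  ],
)

```text
clock: 15.25
eef_pos: [0.5396, 0.1899, 0.2201]
tool_rot: [-179.5, -0.0, 7.9]
force: [0.0, -0.8, -1.2]
width: 0.702
grip_force: 35.0
```

Request:
servo_tool(
  deltas=[
    [[0.5, 0, 0, 0, 0, 0, 0], [0.5, 0, 0, 0, 0, 0, 0]],
  ],
)

```text
clock: 15.42
eef_pos: [0.5396, 0.1875, 0.2198]
tool_rot: [-179.6, -0.0, 8.1]
force: [0.2, 0.4, -0.6]
width: 0.701
grip_force: 35.0
```

```bash
python3 - <<'E'
from plan import *
A=now(); print(A[:3,3],arm.get_state()['tool_rot'].round(2)); print(row(A,T(rot('z',7.9)@rot('x',180),[.540,.1915,.0165])).round(4))
E
```

```text
[0.53956147 0.18747973 0.21977901] [-1.7957e+02 -1.0000e-02  8.1400e+00]
[ 0.001  -0.0024  0.2033 -0.4322 -0.01    0.2364]
```

Request:
servo_tool(
  deltas=[
    [[0.5, 0.001, -0.003, 0.02, -0.4, 0, 0.2], [0.5, 0, 0, 0.038, 0, 0, 0], [0.5, 0, 0, 0.038, 0, 0, 0], [0.5, 0, 0, 0.038, 0, 0, 0], [0.5, 0, 0, 0.03, 0, 0, 0]],
  ],
)

```text
clock: 15.83
eef_pos: [0.539, 0.1886, 0.0532]
tool_rot: [-180.0, 0.1, 7.7]
force: [0.3, 0.2, -1.3]
width: 0.699
grip_force: 35.0
```

Request:
servo_tool(
  deltas=[
    [[0.5, 0, 0, 0.015, 0, 0, 0], [0.5, 0, 0, 0.008, 0, 0, 0], [0.5, 0, 0, 0.005, 0, 0, 0], [0.5, 0, 0, 0.003, 0, 0, 0], [0.5, 0, 0, 0, 0, 0, 0]],
  ],
)

```text
clock: 16.25
eef_pos: [0.5411, 0.1902, 0.0256]
tool_rot: [180.0, -0.1, 7.8]
force: [-0.0, -0.1, -0.1]
width: 0.701
grip_force: 35.0
```

Request:
servo_tool(
  deltas=[
    [[0.5, 0, 0, 0.003, 0, 0, 0], [0.5, 0, 0, 0, 0, 0, 0]],
  ],
)

```text
clock: 16.42
eef_pos: [0.541, 0.1907, 0.0227]
tool_rot: [180.0, -0.1, 7.8]
force: [-0.3, 0.1, -0.7]
width: 0.703
grip_force: 35.0
```

Request:
servo_tool(
  deltas=[
    [[0.5, 0, 0, 0.003, 0, 0, 0], [0.5, 0, 0, 0.002, 0, 0, 0], [0.5, 0, 0, 0.001, 0, 0, 0], [0.5, 0, 0, 0, 0, 0, 0]],
  ],
)

```text
clock: 16.75
eef_pos: [0.5403, 0.1908, 0.0158]
tool_rot: [180.0, -0.0, 7.8]
force: [0.4, 0.4, -0.4]
width: 0.701
grip_force: 35.0
```

Request:
servo_tool(
  deltas=[
    [[0.5, 0, 0, 0.001, 0, 0, 0], [0.5, 0, 0, 0, 0, 0, 0]],
  ],
)

```text
clock: 16.92
eef_pos: [0.5405, 0.1908, 0.0157]
tool_rot: [180.0, -0.0, 7.9]
force: [-3.1, -0.8, 5.1]
width: 0.701
grip_force: 35.0
```

The drawer is touching the bench (5 N up). Releasing, rising and backing away.

Request:
servo_tool(
  deltas=[
    [[0.85, 0, 0, 0, 0, 0, 0], [1, 0, 0, 0, 0, 0, 0], [1, 0, 0, 0, 0, 0, 0], [1, 0, 0, 0, 0, 0, 0], [1, 0, 0, 0, 0, 0, 0]],
  ],
)

```text
clock: 17.33
eef_pos: [0.5401, 0.1907, 0.0146]
tool_rot: [180.0, -0.0, 7.8]
force: [0.6, 0.1, -0.3]
width: 0.989
grip_force: 0.0
```

Request:
servo_tool(
  deltas=[
    [[1, 0, 0, 0, 0, 0, 0], [1, 0, 0, -0.02, 0, 0, 0], [1, 0, 0, -0.04, 0, 0, 0], [1, 0, 0, -0.04, 0, 0, 0], [1, 0, 0, -0.04, 0, 0, 0]],
  ],
)

```text
clock: 17.75
eef_pos: [0.5395, 0.1906, 0.1559]
tool_rot: [180.0, 0.1, 7.8]
force: [0.8, 0.4, 0.9]
width: 1.002
grip_force: 0.0
```

Request:
servo_tool(
  deltas=[
    [[1, -0.04, 0, -0.02, 0, 0, 0], [1, -0.04, 0, 0, 0, 0, 0], [1, -0.04, 0, 0, 0, 0, 0], [1, -0.04, 0, 0, 0, 0, 0], [1, 0, 0, 0, 0, 0, 0]],
  ],
)

```text
clock: 18.17
eef_pos: [0.3771, 0.1688, 0.1708]
tool_rot: [180.0, 0.2, 7.9]
force: [0.1, 1.2, -0.5]
width: 1.002
grip_force: 0.0
```

```bash
python3 - <<'E'
from plan import *
p,d=grab_frame('top'); q,d2=grab_frame('scene')
a=cv2.resize(p[130:350,160:480],None,fx=2.4,fy=1.6*1.5); a=cv2.resize(p[135:335,170:480],(480,310)); b=cv2.resize(q[100:330,190:350],(310,446))
c=np.zeros((446,790,3),np.uint8); c[:310,:480]=a; c[:,480:]=b; cv2.imwrite('pics/end.png',c)
C=cloud("top",d); m=(abs(C[...,2]-.173)<.008); m[:240]=0;m[340:]=0;m[:,:380]=0;m[:,480:]=0
P=C[m]; A=np.c_[2*P[:,:2],np.ones(len(P))]; s=np.linalg.lstsq(A,(P[:,:2]**2).sum(1),rcond=None)[0]; print("rim",s[:2])
E
```

```text
rim [ 0.44070705 -0.23047917]
```

View pics/end.png

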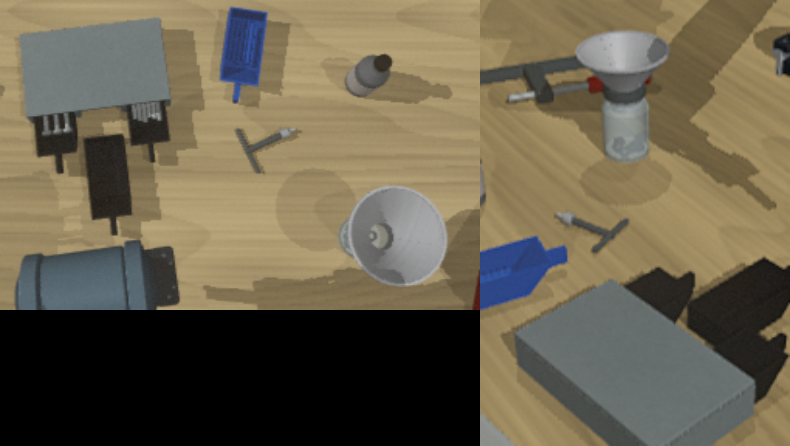

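The empty drawer stands upright at (108,175). The funnel and jar at (395,235) haven't moved, with nuts showing through the bore at (380,237). No stray nuts are visible, and the other drawers, the key and the bottle are in place. Handing in.

```bash
python3 -c "
from cell import order; print(order.sign_off())"
```

```text
the job is handed in; nothing more can be done
None
```

The job is handed in at about 18 s on the robot clock: the nuts are poured into the jar (nuts show in it, the drawer is empty and none are visible on the bench; I didn't count all seven), the jar hasn't moved, the empty drawer stands upright on the bench, and nothing else was moved.

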